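# Clear, reload and start the blood tube rocker

## Robot

A 6-joint arm with a two-finger parallel gripper is mounted at the origin on the work surface. World frame = base frame: x ahead of the robot, y to its left, z up, the work surface at z = 0. Lengths are in m, angles in rad, forces in N, time in s.
With the tool pointing down it reaches from about 0.35 to 0.85 m from the base axis. Payload 8.1 kg.
Tool frame: the origin (TCP) lies midway between the tips of the shut fingers; the grasp point (between the pads) lies 19 mm behind it; z points along the fingers, y is the line along which they close (so a half turn about z gives the same grasp; the last joint's range is limited). The gripper opens to 93 mm and grips with 3 to 60 N. Pads are 15 mm wide; open, the fingers measure 128 mm over their backs; the gripper's body (75 mm by 188 mm) begins 65 mm behind the grasp point.
Start: joints at [1.093, 0.13, 1.488, -0, 1.523, -0.085], TCP at [0.23, 0.554, 0.219] pointing down, gripper open.
Joint ranges: [-2.96, 2.96], [-0.89, 2.26], [0.02, 2.5], [-1.34, 4.48], [0, 2.73], [-2.66, 2.66]. Speed limits (rad/s): [2.39, 2.39, 2.79, 3.14, 3.14, 3.14].

## Interface

Orientations are given as a 3x3 rotation matrix whose columns are the frame's x, y, z axes.
In Python, from plant import bot, vision gives the robot as it stands. The module is installed in compiled form; this text tells all that it offers.
- The arm moves only by the tool drive_tool, never from a script. Its argument "steps" is a list of rows, each a list of 2 entries, a list of its own where there are three numbers: the shift along the tool's x, y, z in units of 0.75 m (1.0 is 0.75 m), then the turn, a rotation vector about the tool's x, y, z in units of 360 degrees (1.0 is 360 degrees). A call has 1 to 12 rows; each row shifts and turns the commanded pose from where the row before left it, along the tool's axes as they then stand; what a row does not reach is not made up. A row lasts 1/10 s, in which the tool goes at most 50 mm and 8.59 degrees, less where a joint would pass 70% of its speed; a pose out of reach is approached as far as the arm can. A call with a number of a shift or a turn outside -1 to 1 is refused whole. A call with a gripper value outside its range is refused whole. "fingers" is the opening, from -1 (shut) to 1 (fully open), set as the call begins (left out, the last holds). The fingers move at their own pace and stop on an object; "squeeze" is the grip in N (left out, the last holds). Time passes only in rows, so rows that do not move let the fingers close. It gives the time, the measured TCP pose, the force, the opening and the grip force at its end, in the units of the state.
- bot.observe(): the state, without advancing time (a new reading comes with each control period).
- vision.camera(name): name is "scene" or "top"; returns (picture, depth): 400x640x3 uint8, red, green, blue; 400x640 float32, m along the optical axis (not along the pixel's ray), 0 where there is no reading.
- vision.get_calibration(name): a dict with "vfov" (degrees; the focal length in pixels is half the picture's height over the tangent of half this angle, whatever the lens; pixels are square), "cx", "cy" (the principal point, pixels), "camera_from_world" (4x4, takes a point from world to camera coordinates). Camera axes: x right, y down, z forward; pixel columns grow to the right and rows downward; lengths in m; the calibration is good to about 2 mm. A picture is of the moment at which its call begins. get_calibration takes no time and is no camera call.
- bot.sign_off(): hands the job in; it is judged then, once.
The state is a dict: "clock": time; "q": joint angles; "dq": joint speeds; "joint_torque": joint torques, N m; "position": TCP position; "tool_rot": TCP orientation; "contact_force": force on the tool from outside, world axes, zero at the start; "moment": the same for the moment, N m; "finger_gap": opening from 0.0 (shut) to 1.0 (fully open); "gripper_force": force on a finger pad.
Only numpy, scipy, OpenCV 4.12 (cv2) and the standard library are available. Lean on these libraries where they do the work, as an engineer would, in place of code of your own. Each camera call takes 0.05 s, during which the arm holds its last target. There are 200 camera calls.

## Task

Clear the tube rocker first: lift the tub off it and stand it upright on the grey mat, and lay the finished red-capped tubes flat in the steel tray. Then lay every purple-capped tube from the blue pad in a free groove of the rocker, one tube to a groove and centred across both combs, and when all of them are in, turn the selector from off to the purple dot. Do not knock over or push aside the other things on the bench.

Things in the scene. Friction and masses are not known exactly. Their poses are not given: they have to be found in the camera images.
- rocker: white tube rocker (blood mixer), housing 250 (x) x 270 (y) x 70 mm, fixed, standing still and level; origin at the centre of its underside, x pointing away from its dial panel, which is on the robot's side. On top an aluminium platform 150 x 264 mm centred 35 mm towards +x, top face at 94 mm, with two blue notched combs (8 mm thick, along y, 44 mm apart, tops at 113 mm) that hold tubes
- groove1 (a point): groove 1 of 5 on the rocker (50 mm apart along its y, groove 1 at -y): where the middle of a seated tube's axis lies, 109 mm above the rocker's underside; axes as the rocker's. A groove is a pair of V notches, 44 mm wide, 13 mm deep, slopes 30 degrees; the tube lies along x, cap at either end. Between the combs fingers (36 mm free) can reach down to the plate
- groove2 (a point): groove 2 of 5 on the rocker (50 mm apart along its y, groove 1 at -y): where the middle of a seated tube's axis lies, 109 mm above the rocker's underside; axes as the rocker's. A groove is a pair of V notches, 44 mm wide, 13 mm deep, slopes 30 degrees; the tube lies along x, cap at either end. Between the combs fingers (36 mm free) can reach down to the plate
- groove3 (a point): groove 3 of 5 on the rocker (50 mm apart along its y, groove 1 at -y): where the middle of a seated tube's axis lies, 109 mm above the rocker's underside; axes as the rocker's. A groove is a pair of V notches, 44 mm wide, 13 mm deep, slopes 30 degrees; the tube lies along x, cap at either end. Between the combs fingers (36 mm free) can reach down to the plate
- groove4 (a point): groove 4 of 5 on the rocker (50 mm apart along its y, groove 1 at -y): where the middle of a seated tube's axis lies, 109 mm above the rocker's underside; axes as the rocker's. A groove is a pair of V notches, 44 mm wide, 13 mm deep, slopes 30 degrees; the tube lies along x, cap at either end. Between the combs fingers (36 mm free) can reach down to the plate
- groove5 (a point): groove 5 of 5 on the rocker (50 mm apart along its y, groove 1 at -y): where the middle of a seated tube's axis lies, 109 mm above the rocker's underside; axes as the rocker's. A groove is a pair of V notches, 44 mm wide, 13 mm deep, slopes 30 degrees; the tube lies along x, cap at either end. Between the combs fingers (36 mm free) can reach down to the plate
- selector (a joint): angle (rad) of the rocker's black selector knob, clockwise seen from above; 0 at the grey dot (off, the start), clicks into place every 40 degrees: yellow 0.70, purple 1.40, red 2.09 (end stop). Turning it past a click takes about 0.05 N m
- selector_grip (a point): on the knob's axis in the middle of its bar, at the height to grip it; bar 40 mm long, 13 mm wide, its top 9 mm above this point, its foot (a skirt 44 mm across) 19 mm below. x axis along the bar towards the white pointer line, z up. Four 10 mm dots (grey, yellow, purple, red) lie around it on a white dial, itself 30 mm below this point; the platform's edge is 44 mm from the axis
- tub: clear plastic lidded tub full of tube caps, 134 x 122 x 77 mm, 0.3 kg, with a blue carrying handle on its lid: a bar 90 mm long along the tub's x, 14 mm wide, 12 mm high, its centre 109 mm above the tub's origin, with 26 mm free under it; origin at the centre of the underside. It starts on top of the combs, over grooves 1 and 2
- mat: grey rubber mat, 160 x 140 x 3 mm (x, y, z), on the bench, the tub's place; fixed; origin at the centre of its underside
- tray: open steel tray, outside 150 (x) x 200 (y) x 25 mm high, walls 4 mm, floor 4 mm thick, fixed; origin at the centre of its underside. It is for the finished red-capped tubes and starts empty. It and the mat lie to the robot's right and may have changed places
- pad: blue bench pad, 270 (x) x 210 (y) x 3 mm, fixed, to the robot's left, with the purple-capped tubes; origin at the centre of its underside
- purple1: blood collection tube, 108 mm long, 16 mm in diameter, 22 g (clear, dark red inside, white label), purple cap 20 mm long and 17 mm across with flats, so that it hardly rolls; origin on its axis at mid-length, x axis along the tube towards the cap. Starts lying on the blue pad, among 3 or 4 such tubes; some may be absent (None)
- purple2: blood collection tube, 108 mm long, 16 mm in diameter, 22 g (clear, dark red inside, white label), purple cap 20 mm long and 17 mm across with flats, so that it hardly rolls; origin on its axis at mid-length, x axis along the tube towards the cap. Starts lying on the blue pad, among 3 or 4 such tubes; some may be absent (None)
- purple3: blood collection tube, 108 mm long, 16 mm in diameter, 22 g (clear, dark red inside, white label), purple cap 20 mm long and 17 mm across with flats, so that it hardly rolls; origin on its axis at mid-length, x axis along the tube towards the cap. Starts lying on the blue pad, among 3 or 4 such tubes; some may be absent (None)
- purple4: blood collection tube, 108 mm long, 16 mm in diameter, 22 g (clear, dark red inside, white label), purple cap 20 mm long and 17 mm across with flats, so that it hardly rolls; origin on its axis at mid-length, x axis along the tube towards the cap. Starts lying on the blue pad, among 3 or 4 such tubes; some may be absent (None)
- red1: blood collection tube, 108 mm long, 16 mm in diameter, 22 g (clear, dark red inside, white label), red cap 20 mm long and 17 mm across with flats, so that it hardly rolls; origin on its axis at mid-length, x axis along the tube towards the cap. Starts lying in groove 4 or 5 of the rocker, among 1 or 2 such tubes; some may be absent (None)
- red2: blood collection tube, 108 mm long, 16 mm in diameter, 22 g (clear, dark red inside, white label), red cap 20 mm long and 17 mm across with flats, so that it hardly rolls; origin on its axis at mid-length, x axis along the tube towards the cap. Starts lying in groove 4 or 5 of the rocker, among 1 or 2 such tubes; some may be absent (None)
- marker: white and blue marker pen 135 mm long, 14 mm thick, lying in front of the rocker: bystander; origin on its axis, x along it
- tape: roll of white paper tape, 84 mm across, 22 mm high, lying flat: bystander; origin at the centre of its underside
- swabs: glass swab jar with a steel lid, 64 mm across, 85 mm high: bystander; origin at the centre of its underside
- reagent: amber bottle, 54 mm across, 120 mm high: bystander; origin at the centre of its underside
- gel: clear bottle with a green cap, 52 mm across, 110 mm high: bystander; origin at the centre of its underside

How it is judged:
By the outcome, as a careful person would: the job done as asked, in the order asked, and still so for the second after the job is handed in, with the robot touching nothing.
Of purple1, purple2, purple3, purple4 only 3 to 4 are there at a start; the rules pass over those that are not, and their reading is None.
Of red1, red2 only 1 to 2 are there at a start; the rules pass over those that are not, and their reading is None.
At some moment in a run one of purple1, purple2, purple3, purple4 may be knocked a few centimetres aside while the robot is not near it.
Once in a run the grip may slacken for a moment while it holds something.
It also fails if it takes over 210 s, if anything falls off the work surface, if the arm or the gripper's body presses on something with over 40 N, if the wrist force passes 120 N, or if a joint passes its speed limit or range.

## Working session

There is one attempt and no reset: what is moved stays moved. The work goes in short steps, Python scripts to look and compute and a tool call to move; the robot and the scene stay as the last step left them, time stands still between calls to the robot, and variables do not carry over. Pictures are saved under pics/ and viewed, at most 14 in all, crops included, and the job is handed in when it is done.

Besides the shell and the picture viewer there is one more tool, called as name([rows], argument=value, ...), one row to a line, values as JSON. drive_tool: Moves the arm, as the interface text tells. Its arguments: {"type":"object","properties":{"steps":{"type":"array"},"fingers":{"type":"number"},"squeeze":{"type":"number"}},"required":["steps"]}

```bash
mkdir -p pics
cat > h.py <<'E'
import numpy as np, cv2
from plant import bot, vision
def cam(n):
    im,d=vision.camera(n); return im,d,vision.get_calibration(n)
def world(c,u,v,d):
    f=200/np.tan(np.radians(c['vfov'])/2); T=np.linalg.inv(c['camera_from_world'])
    u,v,d=[np.asarray(a,float) for a in (u,v,d)]
    p=np.stack([(u-c['cx'])/f*d,(v-c['cy'])/f*d,d,np.ones_like(d)],-1)
    return (p@T.T)[...,:3]
def plane(c,u,v,z):
    o=np.linalg.inv(c['camera_from_world'])[:3,3]; p=world(c,u,v,np.ones_like(np.asarray(u,float)))
    return o+(p-o)*((z-o[2])/(p[...,2]-o[2]))[...,None]
def proj(c,P):
    f=200/np.tan(np.radians(c['vfov'])/2); p=c['camera_from_world']@np.r_[P,1]
    return p[0]/p[2]*f+c['cx'],p[1]/p[2]*f+c['cy']
E
python3 - <<'E'
from h import *
for n in('scene','top'):
    im,d,c=cam(n); cv2.imwrite(f'pics/{n}0.png',im[...,::-1]); np.savez(f'{n}0.npz',im=im,d=d); print(n,c['vfov'],c['cx'],c['cy'],np.round(np.linalg.inv(c['camera_from_world']),3).tolist(),(d==0).mean())
s=bot.observe();print(s['clock'],s['position'],np.round(s['tool_rot'],3).tolist(),s['finger_gap'])
E
```

```text
scene 50.50287575782416 316.0012802583981 199.0887229584299 [[0.861, 0.314, -0.401, 0.962], [0.509, -0.537, 0.672, -0.627], [-0.005, -0.783, -0.622, 0.673], [0.0, 0.0, 0.0, 1.0]] 0.00391796875
top 48.93594487330846 319.0043655495865 199.62784050771185 [[0.015, -0.993, 0.116, 0.435], [-1.0, -0.014, 0.009, 0.028], [-0.007, -0.116, -0.993, 1.177], [0.0, 0.0, 0.0, 1.0]] 0.004015625
0.1 [0.22940921 0.55387282 0.21770439] [[-0.924, 0.383, -0.001], [0.383, 0.924, -0.001], [0.0, -0.002, -1.0]] 0.9976408496278183
```

View pics/top0.png

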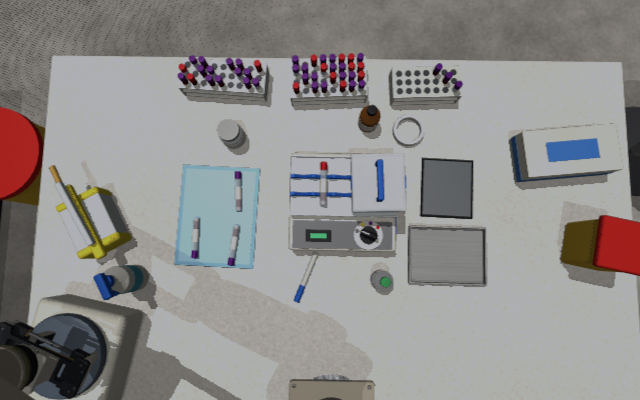

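View pics/scene0.png

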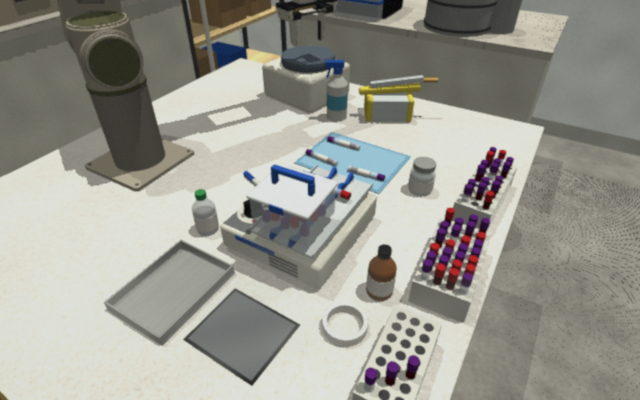

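The top view shows 3 purple tubes on the pad: (238,190), (195,238) and (234,245). There is one red tube in groove 4 at (323,185). The tub handle is at (380,181), the knob at (368,234), the mat at (447,188) and the tray at (447,255).

```bash
cat > m.py <<'E'
from h import *
def pca(P):
    m=P.mean(0); w,V=np.linalg.eigh(np.cov((P-m)[:,:2].T)); return V[:,1],V[:,0]
def rect(P):
    r=cv2.minAreaRect((P[:,:2]*1000).astype(np.float32)); return np.round(r[0],1),np.round(r[1],1),round(r[2],2)
def load(n='top'):
    z=np.load(n+'0.npz'); return z['im'],z['d'],vision.get_calibration(n)
def tubes(im,d,c,box,zlo,zhi):
    """elongated blobs by depth height in pixel box"""
    v,u=np.mgrid[0:400,0:640]; W=world(c,u,v,d); u0,v0,u1,v1=box
    m=(W[...,2]>zlo)&(W[...,2]<zhi)&(u>=u0)&(u<u1)&(v>=v0)&(v<v1)&(d>0)
    n,l,st,_=cv2.connectedComponentsWithStats(m.astype(np.uint8),connectivity=8)
    hsv=cv2.cvtColor(im,cv2.COLOR_RGB2HSV); out=[]
    for i in range(1,n):
        if st[i,4]<25: continue
        k=l==i; P=W[k]; a,b=pca(P); print(i,st[i,4],'mean',np.round(P.mean(0),4),'ax',np.round(a,3),'len',np.round(np.ptp(P[:,:2]@a),4),'mid',np.round(a*((P[:,:2]@a).max()+(P[:,:2]@a).min())/2+b*((P[:,:2]@b).max()+(P[:,:2]@b).min())/2,4),'zmax',round(P[:,2].max(),4),'w',round(np.ptp(P[:,:2]@b),4))
E
python3 - <<'E'
from m import *
im,d,c=load(); v,u=np.mgrid[0:400,0:640]; W=world(c,u,v,d); hsv=cv2.cvtColor(im,cv2.COLOR_RGB2HSV)
z=W[...,2]
print('bench z',np.median(z[300:330,450:600]),z[300:330,450:600].std())
print('pad tubes');tubes(im,d,c,(170,160,265,272),.009,.03)
print('red');tubes(im,d,c,(312,155,336,215),.110,.13)
B=(u>285)&(u<410)&(v>150)&(v<255)
m=(hsv[...,0]>100)&(hsv[...,0]<125)&(hsv[...,1]>140)&B
n,l,st,ce=cv2.connectedComponentsWithStats(m.astype(np.uint8))
for i in range(1,n):
    if st[i,4]>15:
        P=W[l==i]; print('blue',st[i],np.round(np.median(P,0),4),rect(P),np.round(pca(P)[0],3),'z',np.percentile(P[:,2],[10,90]).round(3))
# dark mat, grey tray, rocker
for nm,box,lo,hi in(('mat',(415,150,480,222),0.0015,.01),('trayrim',(400,220,492,292),.015,.04),('house',(285,205,400,260),.06,.076),('plat',(285,150,352,222),.088,.1),('tub',(345,140,412,220),.18,.2),('handle',(370,150,392,212),.21,.25),('knob',(345,215,390,255),.095,.13)):
    m=(z>lo)&(z<hi)&(u>=box[0])&(u<box[2])&(v>=box[1])&(v<box[3])
    P=W[m]; print(nm,m.sum(),rect(P) if m.sum() else 0,P.mean(0).round(4))
m=(hsv[...,2]<90)&(u>415)&(u<480)&(v>150)&(v<222); P=plane(c,u[m],v[m],.003); print('mat col',rect(P),m.sum())
cr=im[150:300,280:500]; cv2.imwrite('pics/c.png',cv2.resize(cr[...,::-1],(792,540),interpolation=cv2.INTER_CUBIC))
E
```

```text
bench z 0.0005348789221543138 0.07632981477834984
pad tubes
5 246 mean [0.5932 0.2534 0.0175] ax [-0.999 -0.052] len 0.1056 mid [0.5927 0.2542] zmax 0.0244 w 0.0174
31 257 mean [0.4666 0.3618 0.0175] ax [-1.     0.007] len 0.1058 mid [0.4677 0.3634] zmax 0.0261 w 0.0179
39 259 mean [0.4476 0.2606 0.0178] ax [-0.993  0.117] len 0.1072 mid [0.4491 0.2617] zmax 0.025 w 0.0191
red
1 284 mean [0.5995 0.0271 0.116 ] ax [-1.     0.013] len 0.1072 mid [0.6    0.0272] zmax 0.1222 w 0.0161
blue [376 160   8  41 233] [ 0.5914 -0.0963  0.2274] (array([592.5, -96.8]), array([87.4, 11.6]), 1.87) [-1.    -0.031] z [0.224 0.229]
blue [291 174  29   5  93] [0.6183 0.0728 0.1074] (array([618.7,  72.9]), array([69.6,  6.6]), 89.45) [0.006 1.   ] z [0.102 0.113]
blue [327 175  24   4  83] [ 0.6175 -0.0061  0.1056] (array([527.9,  -5.3]), array([ 57. , 188.6]), 87.06) [-0.885  0.466] z [0.101 0.114]
blue [290 192  30   4  98] [0.574  0.0746 0.1064] (array([574.9,  73.3]), array([ 7.3, 71.5]), 0.11) [0.005 1.   ] z [0.1   0.113]
blue [327 193  24   4  74] [ 0.5741 -0.0115  0.1078] (array([574.1, -10.7]), array([ 6.7, 57.2]), 0.84) [0.006 1.   ] z [0.101 0.112]
mat 2947 (array([ 616.6, -306.9]), array([195. , 176.4]), 0.33) [ 0.6124 -0.3052  0.004 ]
trayrim 568 (array([ 430.2, -299.9]), array([201.9, 150.1]), 89.18) [ 0.4271 -0.3011  0.0238]
house 3350 (array([480.8, -23. ]), array([271.1,  86.7]), 89.73) [ 0.4808 -0.0176  0.071 ]
plat 2858 (array([597.9,  33.2]), array([151.7, 150.8]), 89.73) [0.5961 0.0342 0.0945]
tub 2836 (array([593.9, -98.3]), array([134.2, 125.3]), 1.25) [ 0.5922 -0.0973  0.1899]
handle 283 (array([593.6, -98.1]), array([89.9, 14.2]), 1.96) [ 0.5924 -0.0975  0.2268]
knob 163 (array([495.6, -81.5]), array([ 59.2, 107.9]), 0.88) [ 0.4972 -0.0852  0.1046]
mat col (array([ 609.4, -304.6]), array([138. , 160.2]), 87.64) 552
```

View pics/c.png

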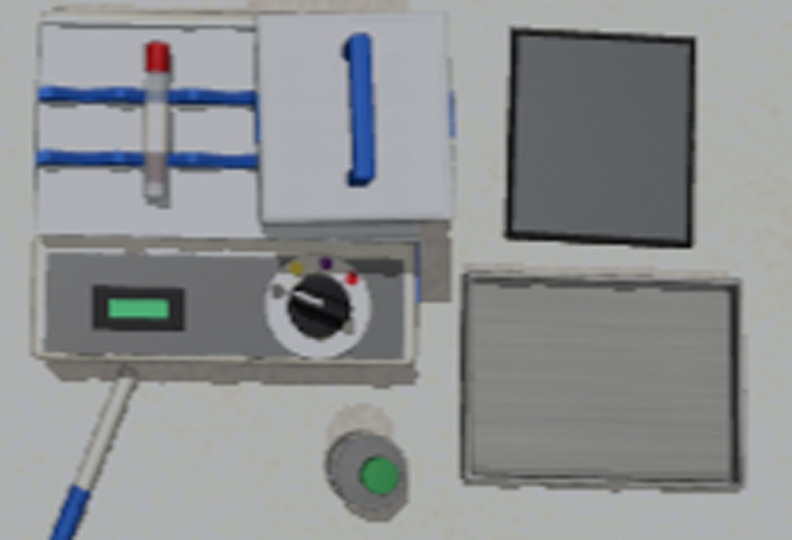

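The crop shows the knob bar at about crop (319,306), i.e. pixel (368.6,235), pointing up-left to the grey dot. The purple dot is at crop (326,263), nearly straight up from the axis. Measured sizes match the ones given: groove 4 is at y=0.027, and the tub handle is at (0.593,-0.097), z 0.222. Next I'll measure the knob and get the first move.

```bash
cat > plan.py <<'E'
import sys; from h import *
from scipy.spatial.transform import Rotation as R
def plan(x,y,z,yaw):
    s=bot.observe(); M=s['tool_rot']; p=s['position']
    T=R.from_euler('z',yaw,degrees=True).as_matrix()@np.diag([-1.,1,-1])
    rv=R.from_matrix(M.T@T).as_rotvec()/(2*np.pi)
    w=np.array([x,y,z])-p
    print('t',round(s['clock'],1),'pos',p.round(4),'gap mm',round(s['finger_gap']*93,1),'gf',round(float(np.max(s['gripper_force'])),1),'F',np.round(s['contact_force'],1))
    print('turn first',rv.round(4),'then shift',(T.T@w/.75).round(4))
if __name__=='__main__': plan(*map(float,sys.argv[1:5]))
E
python3 plan.py .593 -.097 .29 1.9
python3 - <<'E'
from m import *
im,d,c=load(); v,u=np.mgrid[0:400,0:640]; W=world(c,u,v,d); hsv=cv2.cvtColor(im,cv2.COLOR_RGB2HSV); z=W[...,2]
B=(u>345)&(u<390)&(v>215)&(v<255)&(z<.13)
m=B&(z>.103)&(z<.118)&(W[...,0]<.505); P=W[m]; print('bar top',m.sum(),P.mean(0).round(4),rect(P))
m=B&(hsv[...,2]<70)&(z>.073)&(W[...,0]<.515); P=W[m]; print('black',m.sum(),P.mean(0).round(4),rect(P),z[m].min(),z[m].max())
for nm,h0,h1 in(('yel',20,34),('purple',125,160),('red',0,6)):
    m=B&(hsv[...,0]>=h0)&(hsv[...,0]<=h1)&(hsv[...,1]>110)
    print(nm,m.sum(),plane(c,u[m],v[m],.072).mean(0).round(4) if m.sum() else 0)
m=B&(hsv[...,2]>200)&(z<.08)&(z>.068);print('dial',rect(W[m]))
E
```

```text
t 0.1 pos [0.2294 0.5539 0.2177] gap mm 92.8 gf 0.0 F [-0.6 -0.3  0.1]
turn first [-0.0002 -0.0001 -0.0678] then shift [-0.4557 -0.8834 -0.0964]
bar top 90 [ 0.478  -0.0871  0.1088] (array([478.1, -86.8]), array([39.6, 13. ]), 69.88)
black 221 [ 0.4785 -0.088   0.0892] (array([491.5, -97.7]), array([41.6, 77.2]), 50.7) 0.07300755079298704 0.11392984731779454
yel 9 [ 0.5043 -0.0714  0.072 ]
purple 6 [ 0.508  -0.0919  0.072 ]
red 0 0
dial (array([0., 0.]), array([0., 0.]), 0.0)
```

drive_tool([
  [[0,0,-0.048],[0,0,-0.0226]],
  [[0,0,-0.048],[0,0,-0.0226]],
  [[0,0,0],[0,0,-0.0226]],
  [[-0.03,-0.0589,0],[0,0,0]],
  [[-0.03,-0.0589,0],[0,0,0]],
  [[-0.03,-0.0589,0],[0,0,0]],
  [[-0.03,-0.0589,0],[0,0,0]],
  [[-0.03,-0.0589,0],[0,0,0]],
  [[-0.03,-0.0589,0],[0,0,0]],
  [[-0.03,-0.0589,0],[0,0,0]],
  [[-0.03,-0.0589,0],[0,0,0]],
  [[-0.03,-0.0589,0],[0,0,0]],
], fingers=0.2, squeeze=40)

```text
clock: 1.3
position: [0.4456, 0.1618, 0.2904]
tool_rot: [[-0.999, -0.033, -0.0], [-0.033, 0.999, 0.0], [0.0, 0.0, -1.0]]
contact_force: [1.1, 1.1, 0.2]
finger_gap: 0.601
gripper_force: 0.0
```

drive_tool([
  [[-0.03,-0.0589,0],[0,0,0]],
  [[-0.03,-0.0589,0],[0,0,0]],
  [[-0.03,-0.0589,0],[0,0,0]],
  [[-0.03,-0.0589,0],[0,0,0]],
  [[-0.03,-0.0589,0],[0,0,0]],
  [[-0.0057,0,0],[0,0,0]],
  [[0,0,0],[0,0,0]],
  [[0,0,0],[0,0,0]],
])

```text
clock: 2.1
position: [0.5688, -0.0523, 0.2903]
tool_rot: [[-0.999, -0.034, -0.001], [-0.034, 0.999, 0.001], [0.001, 0.001, -1.0]]
contact_force: [0.8, 0.4, 0.6]
finger_gap: 0.596
gripper_force: 0.0
```

```bash
python3 plan.py .593 -.097 .204 1.9
```

```text
t 2.1 pos [ 0.5688 -0.0523  0.2903] gap mm 55.4 gf 0.0 F [0.8 0.4 0.6]
turn first [ 0.0001 -0.0001  0.0001] then shift [-0.0302 -0.0606  0.115 ]
```

drive_tool([
  [[-0.0151,-0.0303,0],[0,0,0]],
  [[-0.0151,-0.0303,0],[0,0,0]],
  [[0,0,0.035],[0,0,0]],
  [[0,0,0.035],[0,0,0]],
  [[0,0,0.025],[0,0,0]],
  [[0,0,0.02],[0,0,0]],
  [[0,0,0],[0,0,0]],
])

```text
clock: 2.8
position: [0.5919, -0.0962, 0.2021]
tool_rot: [[-0.999, -0.035, -0.004], [-0.035, 0.999, 0.001], [0.004, 0.001, -1.0]]
contact_force: [-0.0, -0.3, 0.1]
finger_gap: 0.6
gripper_force: 0.0
```

drive_tool([
  [[0,0,0],[0,0,0]],
  [[0,0,0],[0,0,0]],
  [[0,0,0],[0,0,0]],
  [[0,0,0],[0,0,0]],
  [[0,0,0],[0,0,0]],
  [[0,0,0],[0,0,0]],
  [[0,0,0],[0,0,0]],
  [[0,0,0],[0,0,0]],
], fingers=-1)

```text
clock: 3.6
position: [0.5935, -0.0977, 0.2045]
tool_rot: [[-0.999, -0.033, 0.0], [-0.033, 0.999, 0.0], [-0.0, 0.0, -1.0]]
contact_force: [0.7, 1.4, 0.6]
finger_gap: 0.145
gripper_force: 40.0
```

```bash
python3 plan.py .609 -.305 .27 -2.4
```

```text
t 3.6 pos [ 0.5935 -0.0977  0.2045] gap mm 13.5 gf 40.0 F [0.7 1.4 0.6]
turn first [0.    0.    0.012] then shift [-0.0322 -0.2753 -0.0874]
```

drive_tool([
  [[0,0,-0.015],[0,0,0]],
  [[0,0,-0.03],[0,0,0]],
  [[0,0,-0.03],[0,0,0]],
  [[0,0,-0.013],[0,0,0]],
  [[0,0,0],[0,0,0.006]],
  [[0,0,0],[0,0,0.006]],
  [[-0.0032,-0.0275,0],[0,0,0]],
  [[-0.0032,-0.0275,0],[0,0,0]],
  [[-0.0032,-0.0275,0],[0,0,0]],
  [[-0.0032,-0.0275,0],[0,0,0]],
  [[-0.0032,-0.0275,0],[0,0,0]],
])

```text
clock: 4.7
position: [0.6008, -0.2023, 0.2698]
tool_rot: [[-0.999, 0.042, -0.001], [0.042, 0.999, 0.0], [0.001, 0.0, -1.0]]
contact_force: [1.3, -0.4, -2.9]
finger_gap: 0.146
gripper_force: 40.0
```

drive_tool([
  [[-0.0032,-0.0275,0],[0,0,0]],
  [[-0.0032,-0.0275,0],[0,0,0]],
  [[-0.0032,-0.0275,0],[0,0,0]],
  [[-0.0032,-0.0275,0],[0,0,0]],
  [[-0.0032,-0.0275,0],[0,0,0]],
  [[0,0,0],[0,0,0]],
  [[0,0,0],[0,0,0]],
  [[0,0,0],[0,0,0]],
])

```text
clock: 5.5
position: [0.6088, -0.3046, 0.2702]
tool_rot: [[-0.999, 0.042, -0.0], [0.042, 0.999, 0.0], [0.0, 0.0, -1.0]]
contact_force: [0.1, -0.1, -3.8]
finger_gap: 0.145
gripper_force: 40.0
```

```bash
python3 plan.py .609 -.305 .0955 -2.4
python3 - <<'E'
from m import *
im,d,c=cam('top'); cv2.imwrite('pics/t1.png',im[100:300,250:500,::-1].repeat(3,0).repeat(3,1))
v,u=np.mgrid[0:400,0:640]; W=world(c,u,v,d)
hsv=cv2.cvtColor(im,cv2.COLOR_RGB2HSV)
E
```

```text
t 5.5 pos [ 0.6088 -0.3046  0.2702] gap mm 13.5 gf 40.0 F [ 0.1 -0.1 -3.8]
turn first [ 0.0001 -0.     -0.    ] then shift [-0.0003 -0.0005  0.233 ]
```

View pics/t1.png

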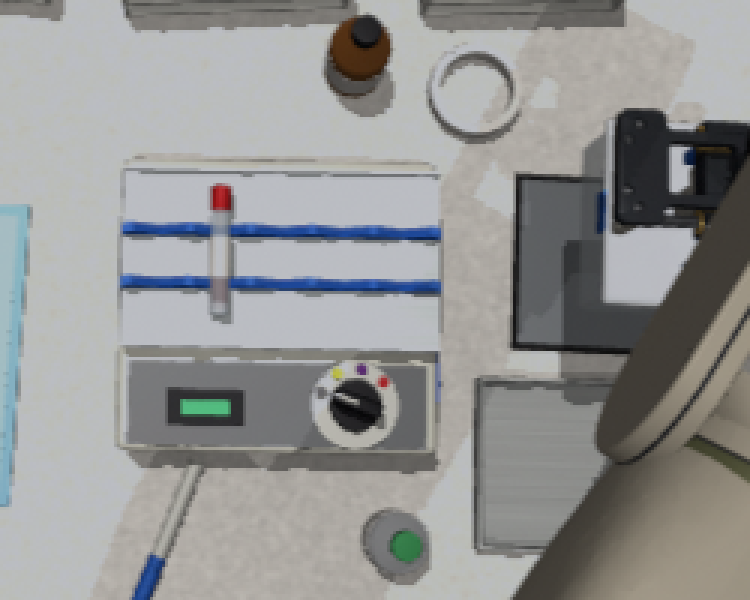

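The picture shows the tub held above the mat, at about (650,260) in the crop. The red tube lies untouched at (221,250). Lowering now.

drive_tool([
  [[0,0,0.04],[0,0,0]],
  [[0,0,0.04],[0,0,0]],
  [[0,0,0.04],[0,0,0]],
  [[0,0,0.04],[0,0,0]],
  [[0,0,0.03],[0,0,0]],
  [[0,0,0.02],[0,0,0]],
  [[0,0,0.01],[0,0,0]],
  [[0,0,0.007],[0,0,0]],
  [[0,0,0.004],[0,0,0]],
  [[0,0,0.002],[0,0,0]],
  [[0,0,0],[0,0,0]],
  [[0,0,0],[0,0,0]],
])

```text
clock: 6.75
position: [0.6091, -0.3052, 0.0964]
tool_rot: [[-0.999, 0.042, 0.001], [0.042, 0.999, -0.001], [-0.001, -0.001, -1.0]]
contact_force: [0.6, -0.5, -3.4]
finger_gap: 0.145
gripper_force: 40.0
```

```bash
python3 plan.py .609 -.305 .0945 -2.4
```

```text
t 6.8 pos [ 0.6091 -0.3052  0.0964] gap mm 13.5 gf 40.0 F [ 0.6 -0.5 -3.4]
turn first [-0.0001  0.0002 -0.0001] then shift [0.0001 0.0003 0.0026]
```

drive_tool([
  [[0,0,0.0015],[0,0,0]],
  [[0,0,0.001],[0,0,0]],
  [[0,0,0.0007],[0,0,0]],
  [[0,0,0],[0,0,0]],
  [[0,0,0],[0,0,0]],
])

```text
clock: 7.25
position: [0.6092, -0.3048, 0.0947]
tool_rot: [[-0.999, 0.042, 0.001], [0.042, 0.999, -0.0], [-0.001, -0.0, -1.0]]
contact_force: [-3.1, 3.5, 4.7]
finger_gap: 0.145
gripper_force: 40.0
```

drive_tool([
  [[0,0,0],[0,0,0]],
  [[0,0,0],[0,0,0]],
  [[0,0,0],[0,0,0]],
  [[0,0,0],[0,0,0]],
  [[0,0,0],[0,0,0]],
  [[0,0,-0.04],[0,0,0]],
  [[0,0,-0.05],[0,0,0]],
  [[0,0,-0.05],[0,0,0]],
  [[0,0,-0.05],[0,0,0]],
  [[0,0,0],[0,0,0]],
  [[0,0,0],[0,0,0]],
], fingers=0)

```text
clock: 8.35
position: [0.6094, -0.3054, 0.2373]
tool_rot: [[-0.999, 0.042, 0.003], [0.042, 0.999, -0.002], [-0.003, -0.001, -1.0]]
contact_force: [-0.1, -0.3, 0.2]
finger_gap: 0.498
gripper_force: 0.0
```

```bash
python3 plan.py .597 .027 .25 -0.3
```

```text
t 8.3 pos [ 0.6094 -0.3054  0.2373] gap mm 46.4 gf 0.0 F [-0.1 -0.3  0.2]
turn first [-0.0002  0.0004 -0.0059] then shift [ 0.0189  0.4431 -0.0169]
```

drive_tool([
  [[0,0,0],[0,0,-0.006]],
  [[0.0018,0.044,0],[0,0,0]],
  [[0.0018,0.044,0],[0,0,0]],
  [[0.0018,0.044,0],[0,0,0]],
  [[0.0018,0.044,0],[0,0,0]],
  [[0.0018,0.044,0],[0,0,0]],
  [[0.0018,0.044,0],[0,0,0]],
  [[0.0018,0.044,0],[0,0,0]],
  [[0.0018,0.044,0],[0,0,0]],
  [[0.0018,0.044,0],[0,0,0]],
  [[0.0018,0.0465,0],[0,0,0]],
  [[0,0,0.03],[0,0,0]],
])

```text
clock: 9.55
position: [0.5973, 0.0311, 0.2143]
tool_rot: [[-1.0, 0.001, 0.003], [0.001, 1.0, 0.001], [-0.003, 0.001, -1.0]]
contact_force: [0.9, 0.4, -0.4]
finger_gap: 0.5
gripper_force: 0.0
```

```bash
python3 plan.py .598 .027 .102 -0.3
```

```text
t 9.6 pos [0.5973 0.0311 0.2143] gap mm 46.5 gf 0.0 F [ 0.9  0.4 -0.4]
turn first [0.0002 0.0004 0.0007] then shift [-0.0009 -0.0055  0.1498]
```

drive_tool([
  [[-0.001,-0.003,0.04],[0,0,0]],
  [[0,0,0.04],[0,0,0]],
  [[0,0,0.03],[0,0,0]],
  [[0,0,0.02],[0,0,0]],
  [[0,0,0],[0,0,0]],
  [[0,0,0],[0,0,0]],
])

```text
clock: 10.15
position: [0.5973, 0.0247, 0.1156]
tool_rot: [[-1.0, 0.004, -0.001], [0.004, 1.0, 0.0], [0.001, -0.0, -1.0]]
contact_force: [0.1, 0.4, 0.7]
finger_gap: 0.5
gripper_force: 0.0
```

```bash
python3 plan.py .598 .027 .102 -0.3
```

```text
t 10.2 pos [0.5973 0.0247 0.1156] gap mm 46.5 gf 0.0 F [0.1 0.4 0.7]
turn first [-0.     -0.0001  0.0001] then shift [-0.001   0.0031  0.0182]
```

drive_tool([
  [[-0.001,0.003,0.01],[0,0,0]],
  [[0,0,0.008],[0,0,0]],
  [[0,0,0],[0,0,0]],
  [[0,0,0],[0,0,0]],
])

```text
clock: 10.55
position: [0.5982, 0.027, 0.1024]
tool_rot: [[-1.0, 0.004, 0.0], [0.004, 1.0, -0.0], [-0.0, -0.0, -1.0]]
contact_force: [-0.4, 0.1, -0.2]
finger_gap: 0.502
gripper_force: 0.0
```

drive_tool([
  [[0,0,0],[0,0,0]],
  [[0,0,0],[0,0,0]],
  [[0,0,0],[0,0,0]],
  [[0,0,0],[0,0,0]],
  [[0,0,0],[0,0,0]],
  [[0,0,0],[0,0,0]],
  [[0,0,-0.02],[0,0,0]],
  [[0,0,-0.03],[0,0,0]],
  [[0,0,-0.04],[0,0,0]],
  [[0,0,-0.03],[0,0,0]],
  [[0,0,0],[0,0,0]],
  [[0,0,0],[0,0,0]],
], fingers=-1, squeeze=15)

```text
clock: 11.75
position: [0.5986, 0.0266, 0.193]
tool_rot: [[-1.0, 0.005, 0.001], [0.005, 1.0, -0.001], [-0.001, -0.001, -1.0]]
contact_force: [-1.5, 0.3, -1.6]
finger_gap: 0.169
gripper_force: 1.5
```

```bash
python3 plan.py .43 -.305 .19 -0.8
```

```text
t 11.8 pos [0.5986 0.0266 0.193 ] gap mm 15.8 gf 1.5 F [-1.5  0.3 -1.6]
turn first [-0.0001  0.0002  0.0015] then shift [ 0.2186 -0.4452  0.004 ]
```

Grip force reads 1.5 N, so this is probably the slackening. I'll hold still and check.

drive_tool([
  [[0,0,0],[0,0,0]],
  [[0,0,0],[0,0,0]],
  [[0,0,0],[0,0,0]],
  [[0,0,0],[0,0,0]],
  [[0,0,0],[0,0,0]],
], fingers=-1, squeeze=20)

```text
clock: 12.25
position: [0.598, 0.027, 0.1919]
tool_rot: [[-1.0, 0.004, -0.001], [0.004, 1.0, -0.0], [0.001, -0.0, -1.0]]
contact_force: [0.1, -0.3, 0.1]
finger_gap: 0.163
gripper_force: 20.0
```

Run:
```python
from m import *
im,d,c=cam('scene'); cv2.imwrite('pics/s1.png',im[100:300,150:450,::-1].repeat(2,0).repeat(2,1))
```

```text
(no output)
```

View pics/s1.png

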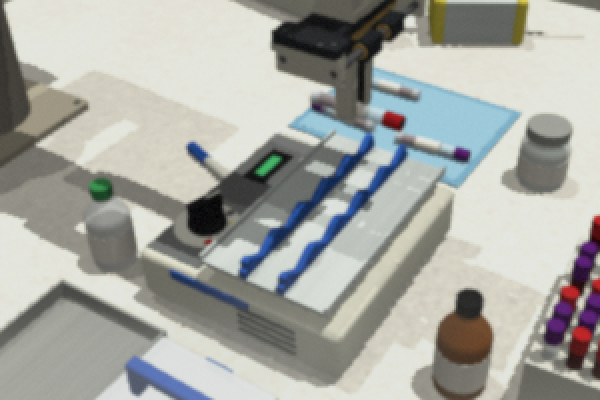

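The tube is still held level: cap at crop (395,120), other end at (313,100). Carrying it to the tray.

drive_tool([
  [[0,0,0],[0,0,0.0015]],
  [[0.0219,-0.0445,0],[0,0,0]],
  [[0.0219,-0.0445,0],[0,0,0]],
  [[0.0219,-0.0445,0],[0,0,0]],
  [[0.0219,-0.0445,0],[0,0,0]],
  [[0.0219,-0.0445,0],[0,0,0]],
  [[0.0219,-0.0445,0],[0,0,0]],
  [[0.0219,-0.0445,0],[0,0,0]],
  [[0.0219,-0.0445,0],[0,0,0]],
  [[0.0219,-0.0445,0],[0,0,0]],
  [[0.0219,-0.0445,0],[0,0,0]],
  [[0,0,0],[0,0,0]],
])

```text
clock: 13.5
position: [0.4273, -0.3079, 0.1924]
tool_rot: [[-1.0, 0.018, -0.0], [0.018, 1.0, -0.002], [0.0, -0.002, -1.0]]
contact_force: [-0.0, 0.6, -1.6]
finger_gap: 0.169
gripper_force: 20.0
```

drive_tool([
  [[0,0,0.04],[0,0,0]],
  [[0,0,0.05],[0,0,0]],
  [[0,0,0.05],[0,0,0]],
  [[0,0,0.04],[0,0,0]],
  [[0,0,0.03],[0,0,0]],
  [[0,0,0.02],[0,0,0]],
  [[0,0,0],[0,0,0]],
  [[0,0,0],[0,0,0]],
])

```text
clock: 14.3
position: [0.4299, -0.3045, 0.0205]
tool_rot: [[-1.0, 0.014, 0.001], [0.014, 1.0, -0.0], [-0.001, -0.0, -1.0]]
contact_force: [0.5, 0.5, -0.3]
finger_gap: 0.167
gripper_force: 20.0
```

```bash
python3 plan.py .43 -.305 .0065 -0.8
```

```text
t 14.3 pos [ 0.4299 -0.3045  0.0205] gap mm 15.6 gf 20.0 F [ 0.5  0.5 -0.3]
turn first [-0.0001  0.0001  0.    ] then shift [-0.0002 -0.0007  0.0187]
```

drive_tool([
  [[0,0,0.01],[0,0,0]],
  [[0,0,0.005],[0,0,0]],
  [[0,0,0.003],[0,0,0]],
  [[0,0,0],[0,0,0]],
  [[0,0,0],[0,0,0]],
])

```text
clock: 14.8
position: [0.4293, -0.3045, 0.0064]
tool_rot: [[-1.0, 0.014, 0.0], [0.014, 1.0, -0.0], [-0.0, -0.0, -1.0]]
contact_force: [0.1, 0.0, 0.7]
finger_gap: 0.166
gripper_force: 20.0
```

```bash
python3 plan.py .43 -.305 .0055 -0.8
```

```text
t 14.8 pos [ 0.4293 -0.3045  0.0064] gap mm 15.4 gf 20.0 F [0.1 0.  0.7]
turn first [-0.  0. -0.] then shift [-0.0009 -0.0006  0.0012]
```

Nearly touching the floor. I'll release the tube here (under 1 mm drop), then lift.

drive_tool([
  [[0,0,0],[0,0,0]],
  [[0,0,0],[0,0,0]],
  [[0,0,0],[0,0,0]],
  [[0,0,0],[0,0,0]],
  [[0,0,0],[0,0,0]],
  [[0,0,-0.04],[0,0,0]],
  [[0,0,-0.06],[0,0,0]],
  [[0,0,-0.06],[0,0,0]],
  [[0,0,-0.06],[0,0,0]],
  [[0,0,-0.06],[0,0,0]],
  [[0,0,0],[0,0,0]],
], fingers=-0.2)

```text
clock: 15.9
position: [0.4323, -0.307, 0.2246]
tool_rot: [[-1.0, 0.014, 0.01], [0.014, 1.0, -0.008], [-0.01, -0.008, -1.0]]
contact_force: [0.0, 0.2, 0.4]
finger_gap: 0.4
gripper_force: 0.0
```

drive_tool([
  [[-0.02,0.055,0],[0,0,0]],
  [[-0.02,0.055,0],[0,0,0]],
  [[-0.02,0.055,0],[0,0,0]],
  [[-0.02,0.055,0],[0,0,0]],
  [[-0.02,0.055,0],[0,0,0]],
  [[-0.02,0.055,0],[0,0,0]],
  [[-0.02,0.055,0],[0,0,0]],
  [[0,0,0],[0,0,0]],
  [[0,0,0],[0,0,0]],
])

```text
clock: 16.8
position: [0.5382, -0.0164, 0.2156]
tool_rot: [[-1.0, 0.011, -0.001], [0.011, 1.0, -0.0], [0.001, -0.0, -1.0]]
contact_force: [-0.2, 0.5, 0.1]
finger_gap: 0.404
gripper_force: 0.0
```

```bash
python3 plan.py .593 .254 .15 3
python3 - <<'E'
from m import *
im,d,c=cam('top'); cv2.imwrite('pics/t2.png',im[100:300,170:510,::-1].repeat(2,0).repeat(2,1))
tubes(im,d,c,(170,160,265,272),.009,.03)
tubes(im,d,c,(413,232,482,280),.012,.05)
E
```

```text
t 16.8 pos [ 0.5382 -0.0164  0.2156] gap mm 37.5 gf 0.0 F [-0.2  0.5  0.1]
turn first [-0.     -0.0001 -0.0101] then shift [-0.0919  0.3562  0.0875]
2 248 mean [0.5933 0.2534 0.0176] ax [-0.999 -0.051] len 0.1075 mid [0.5918 0.2558] zmax 0.0253 w 0.0202
28 258 mean [0.4666 0.3618 0.0175] ax [-1.     0.003] len 0.1058 mid [0.4677 0.3639] zmax 0.0241 w 0.0199
34 259 mean [0.4473 0.2607 0.0178] ax [-0.992  0.124] len 0.1082 mid [0.4472 0.2619] zmax 0.0242 w 0.0194
1 244 mean [ 0.4322 -0.3047  0.0192] ax [-1.     0.024] len 0.1066 mid [ 0.4316 -0.3053] zmax 0.0248 w 0.0156
```

View pics/t2.png

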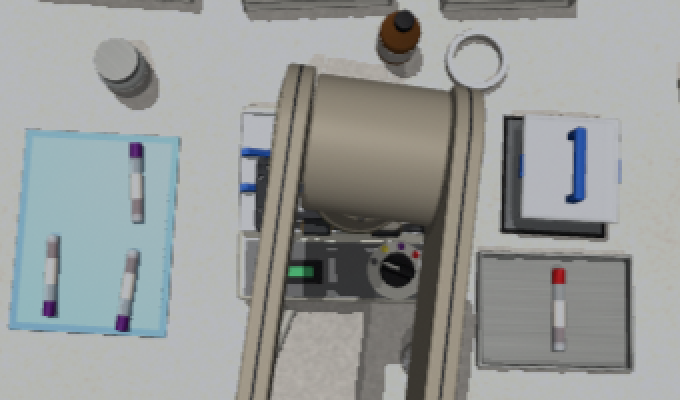

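The tub stands on the mat at crop (572,165), the red tube lies in the tray at (558,308), and the three purple tubes have not moved. Now fetching the far purple tube.

drive_tool([
  [[0,0,0],[0,0,-0.01]],
  [[-0.0115,0.0445,0],[0,0,0]],
  [[-0.0115,0.0445,0],[0,0,0]],
  [[-0.0115,0.0445,0],[0,0,0]],
  [[-0.0115,0.0445,0],[0,0,0]],
  [[-0.0115,0.0445,0],[0,0,0]],
  [[-0.0115,0.0445,0],[0,0,0]],
  [[-0.0115,0.0445,0.02],[0,0,0]],
  [[-0.0115,0.0445,0.02],[0,0,0]],
  [[0,0,0.05],[0,0,0]],
  [[0,0,0.05],[0,0,0]],
  [[0,0,0],[0,0,0]],
])

```text
clock: 18.05
position: [0.5902, 0.2498, 0.1041]
tool_rot: [[-0.999, -0.047, -0.011], [-0.047, 0.999, -0.004], [0.011, -0.003, -1.0]]
contact_force: [-0.9, -0.2, -0.7]
finger_gap: 0.399
gripper_force: 0.0
```

drive_tool([
  [[0,0,0],[0,0,0]],
  [[0,0,0],[0,0,0]],
])

```text
clock: 18.25
position: [0.596, 0.2523, 0.1142]
tool_rot: [[-0.999, -0.047, 0.003], [-0.047, 0.999, 0.001], [-0.004, 0.001, -1.0]]
contact_force: [0.2, -0.3, -0.0]
finger_gap: 0.4
gripper_force: 0.0
```

```bash
python3 plan.py .5925 .2545 .006 3
```

```text
t 18.2 pos [0.596  0.2523 0.1142] gap mm 37.2 gf 0.0 F [ 0.2 -0.3 -0. ]
turn first [ 0.0001  0.0006 -0.0008] then shift [0.0045 0.0032 0.1442]
```

drive_tool([
  [[0.003,0.003,0.04],[0,0,0]],
  [[0,0,0.04],[0,0,0]],
  [[0,0,0.03],[0,0,0]],
  [[0,0,0.015],[0,0,0]],
  [[0,0,0],[0,0,0]],
  [[0,0,0],[0,0,0]],
  [[0,0,0],[0,0,0]],
])

```text
clock: 18.95
position: [0.5936, 0.2555, 0.02]
tool_rot: [[-0.999, -0.049, 0.004], [-0.049, 0.999, 0.001], [-0.004, 0.001, -1.0]]
contact_force: [-0.3, -0.6, 0.4]
finger_gap: 0.397
gripper_force: 0.0
```

```bash
python3 plan.py .5925 .2545 .005 3
```

```text
t 18.9 pos [0.5936 0.2555 0.02  ] gap mm 36.9 gf 0.0 F [-0.3 -0.6  0.4]
turn first [ 0.0002  0.0006 -0.0006] then shift [ 0.0015 -0.0012  0.02  ]
```

drive_tool([
  [[0.001,0,0.012],[0,0.0006,0]],
  [[0,0,0.007],[0,0,0]],
  [[0,0,0],[0,0,0]],
  [[0,0,0],[0,0,0]],
])

```text
clock: 19.35
position: [0.5913, 0.2551, 0.0034]
tool_rot: [[-0.999, -0.049, -0.003], [-0.049, 0.999, -0.0], [0.003, 0.0, -1.0]]
contact_force: [0.5, 0.4, 2.5]
finger_gap: 0.405
gripper_force: 1.5
```

drive_tool([
  [[0,0,0],[0,0,0]],
  [[0,0,0],[0,0,0]],
  [[0,0,0],[0,0,0]],
  [[0,0,0],[0,0,0]],
  [[0,0,0],[0,0,0]],
  [[0,0,-0.03],[0,0,0]],
  [[0,0,-0.05],[0,0,0]],
  [[0,0,-0.05],[0,0,0]],
  [[0,0,-0.05],[0,0,0]],
  [[0,0,-0.05],[0,0,0]],
  [[0,0,0],[0,0,0]],
  [[0,0,0],[0,0,0]],
], fingers=-1)

```text
clock: 20.55
position: [0.5921, 0.2552, 0.1765]
tool_rot: [[-0.999, -0.049, -0.002], [-0.049, 0.999, 0.0], [0.002, 0.0, -1.0]]
contact_force: [-0.6, 0.7, -1.1]
finger_gap: 0.166
gripper_force: 20.0
```

```bash
python3 plan.py .596 .077 .16 -0.3
```

```text
t 20.6 pos [0.5921 0.2552 0.1765] gap mm 15.5 gf 20.0 F [-0.6  0.7 -1.1]
turn first [ 0.0001 -0.0003  0.0086] then shift [-0.0064 -0.2375  0.022 ]
```

drive_tool([
  [[0,0,0],[0,0,0.0086]],
  [[-0.001,-0.0396,0],[0,0,0]],
  [[-0.001,-0.0396,0],[0,0,0]],
  [[-0.001,-0.0396,0],[0,0,0]],
  [[-0.001,-0.0396,0],[0,0,0]],
  [[-0.001,-0.0396,0],[0,0,0]],
  [[-0.001,-0.0396,0],[0,0,0]],
  [[0,0,0.03],[0,0,0]],
  [[0,0,0.03],[0,0,0]],
  [[0,0,0],[0,0,0]],
  [[0,0,0],[0,0,0]],
  [[0,0,0],[0,0,0]],
])

```text
clock: 21.75
position: [0.5953, 0.077, 0.1313]
tool_rot: [[-1.0, 0.005, -0.003], [0.005, 1.0, -0.0], [0.003, -0.0, -1.0]]
contact_force: [0.0, -0.4, 0.1]
finger_gap: 0.166
gripper_force: 20.0
```

```bash
python3 plan.py .596 .077 .102 -0.3
```

```text
t 21.8 pos [0.5953 0.077  0.1313] gap mm 15.5 gf 20.0 F [ 0.  -0.4  0.1]
turn first [-0.     -0.0006  0.0001] then shift [-0.0009 -0.      0.039 ]
```

drive_tool([
  [[-0.0009,0,0.02],[0,-0.0005,0]],
  [[0,0,0.012],[0,0,0]],
  [[0,0,0.005],[0,0,0]],
  [[0,0,0],[0,0,0]],
  [[0,0,0],[0,0,0]],
])

```text
clock: 22.25
position: [0.5955, 0.0768, 0.1027]
tool_rot: [[-1.0, 0.005, -0.001], [0.005, 1.0, -0.0], [0.001, -0.0, -1.0]]
contact_force: [-0.4, 0.2, -0.4]
finger_gap: 0.17
gripper_force: 20.0
```

```bash
python3 plan.py .596 .077 .102 -0.3
```

```text
t 22.2 pos [0.5955 0.0768 0.1027] gap mm 15.8 gf 20.0 F [-0.4  0.2 -0.4]
turn first [-0.0001 -0.0002  0.    ] then shift [-0.0006  0.0003  0.0009]
```

drive_tool([
  [[0,0,0.001],[0,0,0]],
  [[0,0,0],[0,0,0]],
  [[0,0,0],[0,0,0]],
  [[0,0,0],[0,0,0]],
  [[0,0,0],[0,0,0]],
  [[0,0,-0.03],[0,0,0]],
  [[0,0,-0.05],[0,0,0]],
  [[0,0,-0.04],[0,0,0]],
  [[0,0,0],[0,0,0]],
], fingers=-0.2)

```text
clock: 23.15
position: [0.5988, 0.0769, 0.1984]
tool_rot: [[-1.0, 0.005, 0.008], [0.005, 1.0, 0.0], [-0.008, 0.0, -1.0]]
contact_force: [-0.2, 0.7, 0.3]
finger_gap: 0.401
gripper_force: 0.0
```

drive_tool([
  [[0.0283,0.0351,0],[0,0,0]],
  [[0.0283,0.0351,0],[0,0,0]],
  [[0.0283,0.0351,0],[0,0,0]],
  [[0.0283,0.0351,0],[0,0,0]],
  [[0.0283,0.0351,0],[0,0,0]],
  [[0.0283,0.0351,0],[0,0,0]],
  [[0.0283,0.0351,0],[0,0,0.0093]],
  [[0,0,0.04],[0,0,0.0093]],
  [[0,0,0.04],[0,0,0]],
  [[0,0,0],[0,0,0]],
  [[0,0,0],[0,0,0]],
  [[0,0,0],[0,0,0]],
])

```text
clock: 24.35
position: [0.4492, 0.262, 0.134]
tool_rot: [[-0.993, 0.122, 0.001], [0.122, 0.993, 0.001], [-0.001, 0.001, -1.0]]
contact_force: [-0.1, 0.1, -0.3]
finger_gap: 0.398
gripper_force: 0.0
```

```bash
python3 plan.py .4475 .261 .02 -7
python3 - <<'E'
from m import *
im,d,c=cam('top'); cv2.imwrite('pics/t3.png',im[100:300,170:510,::-1].repeat(2,0).repeat(2,1)); np.savez('top1.npz',im=im,d=d)
tubes(im,d,c,(170,160,265,272),.009,.03)
tubes(im,d,c,(290,150,415,215),.1145,.13)
E
```

```text
t 24.4 pos [0.4492 0.262  0.134 ] gap mm 37.0 gf 0.0 F [-0.1  0.1 -0.3]
turn first [ 0.0001  0.0002 -0.    ] then shift [ 0.002  -0.0016  0.1519]
26 31 mean [0.495  0.255  0.0175] ax [0.489 0.872] len 0.0183 mid [0.4952 0.2551] zmax 0.0255 w 0.0132
1 216 mean [0.5993 0.0771 0.1173] ax [-1.     0.009] len 0.1039 mid [0.5975 0.0769] zmax 0.123 w 0.0156
```

View pics/t3.png

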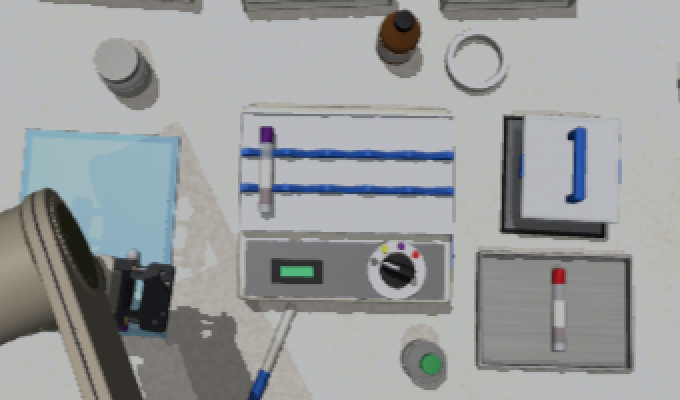

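Purple tube seated in groove 5 (mid 0.5975, 0.077), centred. The tube under the gripper shows its end at crop (133,253), as expected.

drive_tool([
  [[0.002,-0.0016,0.04],[0,0,0]],
  [[0,0,0.05],[0,0,0]],
  [[0,0,0.04],[0,0,0]],
  [[0,0,0.02],[0,0,0]],
  [[0,0,0.01],[0,0,0]],
  [[0,0,0],[0,0,0]],
  [[0,0,0],[0,0,0]],
  [[0,0,0],[0,0,0]],
])

```text
clock: 25.2
position: [0.4478, 0.2614, 0.0141]
tool_rot: [[-0.993, 0.122, 0.002], [0.122, 0.993, 0.001], [-0.002, 0.001, -1.0]]
contact_force: [0.8, -0.2, -0.7]
finger_gap: 0.401
gripper_force: 0.0
```

```bash
python3 plan.py .4475 .261 .0045 -7
```

```text
t 25.2 pos [0.4478 0.2614 0.0141] gap mm 37.3 gf 0.0 F [ 0.8 -0.2 -0.7]
turn first [0.0002 0.0003 0.    ] then shift [ 0.0004 -0.0006  0.0128]
```

drive_tool([
  [[0,0,0.008],[0,0,0]],
  [[0,0,0.0035],[0,0,0]],
  [[0,0,0],[0,0,0]],
  [[0,0,0],[0,0,0]],
])

```text
clock: 25.6
position: [0.4462, 0.2607, 0.0035]
tool_rot: [[-0.993, 0.122, -0.001], [0.122, 0.993, -0.0], [0.001, -0.0, -1.0]]
contact_force: [-0.1, -0.5, 0.3]
finger_gap: 0.4
gripper_force: 0.0
```

drive_tool([
  [[0,0,0],[0,0,0]],
  [[0,0,0],[0,0,0]],
  [[0,0,0],[0,0,0]],
  [[0,0,0],[0,0,0]],
  [[0,0,0],[0,0,0]],
  [[0,0,-0.03],[0,0,0]],
  [[0,0,-0.05],[0,0,0]],
  [[0,0,-0.05],[0,0,0]],
  [[0,0,-0.05],[0,0,0]],
  [[0,0,-0.05],[0,0,0]],
  [[0,0,0],[0,0,0]],
  [[0,0,0],[0,0,0]],
], fingers=-1)

```text
clock: 26.8
position: [0.4472, 0.2611, 0.1772]
tool_rot: [[-0.993, 0.122, 0.002], [0.122, 0.993, 0.001], [-0.001, 0.001, -1.0]]
contact_force: [-0.6, 0.1, -0.3]
finger_gap: 0.162
gripper_force: 20.0
```

```bash
python3 plan.py .596 -.023 .176 -0.3;  python3 - <<'E'
from m import *
im,d,c=cam('top'); tubes(im,d,c,(290,150,415,215),.1145,.13)
im,d,c=cam('scene'); cv2.imwrite('pics/s2.png',im[80:280,200:500,::-1].repeat(2,0).repeat(2,1))
E
```

```text
t 26.8 pos [0.4472 0.2611 0.1772] gap mm 15.1 gf 20.0 F [-0.6  0.1 -0.3]
turn first [ 0.0001  0.0002 -0.0186] then shift [-0.2004 -0.3778  0.0016]
1 216 mean [0.5974 0.0769 0.1172] ax [-1.     0.007] len 0.1063 mid [0.5963 0.0766] zmax 0.1224 w 0.0147
```

View pics/s2.png

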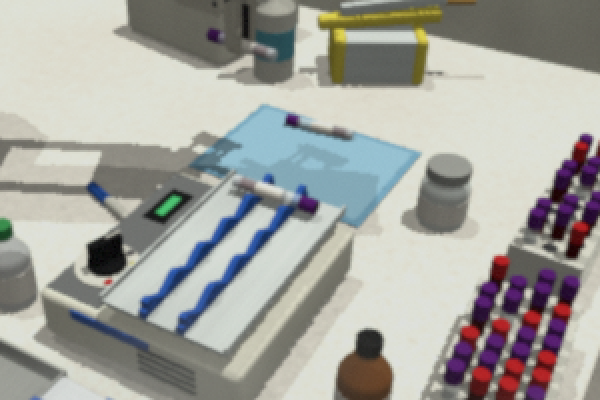

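The held tube shows at crop (240,42), the seated one at (275,195), and the last one on the pad at (320,127). Carrying the held one to groove 3.

drive_tool([
  [[0,0,0],[0,0,-0.0186]],
  [[-0.0223,-0.042,0],[0,0,0]],
  [[-0.0223,-0.042,0],[0,0,0]],
  [[-0.0223,-0.042,0],[0,0,0]],
  [[-0.0223,-0.042,0],[0,0,0]],
  [[-0.0223,-0.042,0],[0,0,0]],
  [[-0.0223,-0.042,0],[0,0,0]],
  [[-0.0223,-0.042,0],[0,0,0]],
  [[-0.0223,-0.042,0],[0,0,0]],
  [[-0.0223,-0.042,0],[0,0,0]],
  [[0,0,0.02],[0,0,0]],
  [[0,0,0.03],[0,0,0]],
])

```text
clock: 28.1
position: [0.5956, -0.0243, 0.1371]
tool_rot: [[-1.0, 0.007, -0.001], [0.007, 1.0, 0.0], [0.001, 0.0, -1.0]]
contact_force: [0.4, 1.1, 0.3]
finger_gap: 0.161
gripper_force: 20.0
```

drive_tool([
  [[0,0,0.01],[0,0,0]],
  [[0,0,0],[0,0,0]],
  [[0,0,0],[0,0,0]],
  [[0,0,0],[0,0,0]],
])

```text
clock: 28.5
position: [0.5961, -0.023, 0.1322]
tool_rot: [[-1.0, 0.004, 0.001], [0.004, 1.0, -0.0], [-0.001, -0.0, -1.0]]
contact_force: [-0.6, 0.6, 1.0]
finger_gap: 0.165
gripper_force: 20.0
```

```bash
python3 plan.py .596 -.023 .102 -0.3
```

```text
t 28.5 pos [ 0.5961 -0.023   0.1322] gap mm 15.3 gf 20.0 F [-0.6  0.6  1. ]
turn first [-0.0001  0.0001  0.0001] then shift [0.0001 0.0001 0.0403]
```

drive_tool([
  [[0,0,0.02],[0,0,0]],
  [[0,0,0.013],[0,0,0]],
  [[0,0,0.006],[0,0,0]],
  [[0,0,0],[0,0,0]],
  [[0,0,0],[0,0,0]],
])

```text
clock: 29.0
position: [0.5951, -0.0225, 0.1014]
tool_rot: [[-1.0, 0.005, -0.002], [0.005, 1.0, 0.001], [0.002, 0.001, -1.0]]
contact_force: [-1.6, 4.1, 2.4]
finger_gap: 0.166
gripper_force: 20.0
```

```bash
python3 plan.py .596 -.023 .102 -0.3
```

```text
t 29.0 pos [ 0.5951 -0.0225  0.1014] gap mm 15.4 gf 20.0 F [-1.6  4.1  2.4]
turn first [ 0.0002 -0.0003  0.0001] then shift [-0.0012 -0.0006 -0.0008]
```

drive_tool([
  [[0,0,0],[0,0,0]],
  [[0,0,0],[0,0,0]],
  [[0,0,0],[0,0,0]],
  [[0,0,0],[0,0,0]],
  [[0,0,0],[0,0,0]],
  [[0,0,-0.03],[0,0,0]],
  [[0,0,-0.05],[0,0,0]],
  [[0,0,-0.04],[0,0,0]],
  [[0,0,0],[0,0,0]],
], fingers=-0.2)

```text
clock: 29.9
position: [0.5986, -0.0239, 0.1979]
tool_rot: [[-1.0, 0.005, 0.008], [0.005, 1.0, -0.001], [-0.008, -0.001, -1.0]]
contact_force: [1.2, -0.4, 0.4]
finger_gap: 0.399
gripper_force: 0.0
```

drive_tool([
  [[0.0143,0.0428,0],[0,0,0]],
  [[0.0143,0.0428,0],[0,0,0]],
  [[0.0143,0.0428,0],[0,0,0]],
  [[0.0143,0.0428,0],[0,0,0]],
  [[0.0143,0.0428,0],[0,0,0]],
  [[0.0143,0.0428,0],[0,0,0]],
  [[0.0143,0.0428,0],[0,0,0]],
  [[0.0143,0.0428,0],[0,0,0]],
  [[0.0143,0.0428,0],[0,0,0]],
  [[0,0,0],[0,0,0]],
  [[0,0,0],[0,0,0]],
])

```text
clock: 31.0
position: [0.5001, 0.2662, 0.1912]
tool_rot: [[-1.0, 0.003, -0.001], [0.003, 1.0, -0.001], [0.001, -0.001, -1.0]]
contact_force: [-0.0, -0.4, 0.1]
finger_gap: 0.401
gripper_force: 0.0
```

```bash
python3 plan.py .467 .3625 .02 -0.3
python3 - <<'E'
from m import *
im,d,c=cam('top'); cv2.imwrite('pics/t4.png',im[100:300,150:490,::-1].repeat(2,0).repeat(2,1))
tubes(im,d,c,(170,160,265,272),.009,.03)
tubes(im,d,c,(290,150,415,215),.1145,.13)
E
```

```text
t 31.0 pos [0.5001 0.2662 0.1912] gap mm 37.3 gf 0.0 F [-0.  -0.4  0.1]
turn first [-0.0001 -0.0002  0.0003] then shift [0.0448 0.1281 0.2283]
18 28 mean [0.4616 0.3832 0.0182] ax [-0.09   0.996] len 0.0145 mid [0.4618 0.3832] zmax 0.0211 w 0.0112
1 201 mean [0.5975 0.0766 0.1172] ax [-1.    0.01] len 0.1037 mid [0.5975 0.0767] zmax 0.1224 w 0.0151
2 214 mean [ 0.5947 -0.0231  0.1173] ax [-1.     0.008] len 0.1042 mid [ 0.5963 -0.0229] zmax 0.1229 w 0.0156
```

View pics/t4.png

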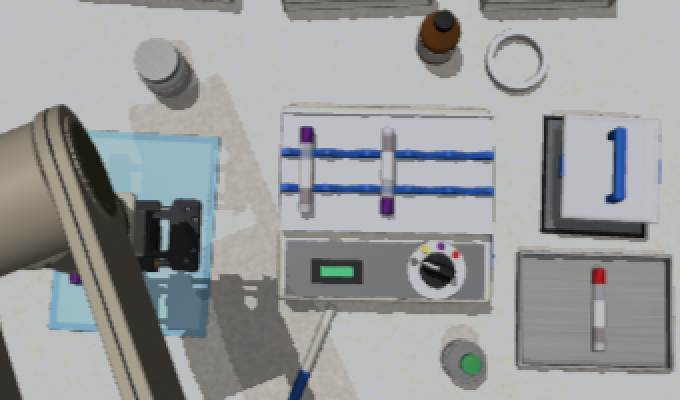

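Grooves 5 and 3 are filled and centred. The last tube's cap now shows at crop (76,279), not where it was (pixel (195,254)), so it has been knocked. I'll back off and measure it again.

drive_tool([
  [[0,-0.05,0],[0,0,0]],
  [[0,-0.05,0],[0,0,0]],
  [[0,-0.05,0],[0,0,0]],
  [[0,-0.05,0],[0,0,0]],
  [[0,-0.04,0],[0,0,0]],
  [[0,0,0],[0,0,0]],
  [[0,0,0],[0,0,0]],
])

```text
clock: 31.75
position: [0.4998, 0.0845, 0.1919]
tool_rot: [[-1.0, 0.009, -0.0], [0.009, 1.0, -0.0], [0.0, -0.0, -1.0]]
contact_force: [-0.5, 0.6, 0.5]
finger_gap: 0.399
gripper_force: 0.0
```

Run:
```python
from m import *
im,d,c=cam('top'); cv2.imwrite('pics/t5.png',im[140:290,140:340,::-1].repeat(3,0).repeat(3,1))
tubes(im,d,c,(150,160,265,272),.009,.03)
```

```text
12 256 mean [0.5071 0.3847 0.0176] ax [-0.998 -0.065] len 0.1063 mid [0.5092 0.3871] zmax 0.0254 w 0.0193
```

View pics/t5.png

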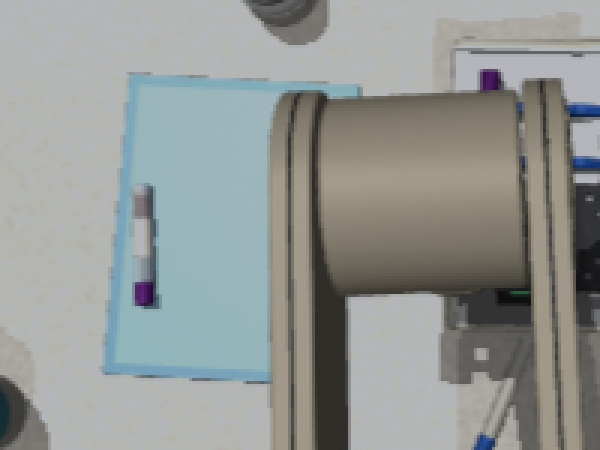

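It was knocked to mid (0.508,0.386), lying near the pad's left edge at crop (143,245).

```bash
python3 plan.py .5085 .3855 .115 3.7
```

```text
t 31.8 pos [0.4997 0.0854 0.1919] gap mm 37.3 gf 0.0 F [ 0.   0.6 -0.1]
turn first [ 0.     -0.0001 -0.0114] then shift [-0.0375  0.3986  0.1025]
```

drive_tool([
  [[0,0,0],[0,0,-0.0114]],
  [[-0.0042,0.0443,0],[0,0,0]],
  [[-0.0042,0.0443,0],[0,0,0]],
  [[-0.0042,0.0443,0],[0,0,0]],
  [[-0.0042,0.0443,0],[0,0,0]],
  [[-0.0042,0.0443,0],[0,0,0]],
  [[-0.0042,0.0443,0],[0,0,0]],
  [[-0.0042,0.0443,0],[0,0,0]],
  [[-0.0042,0.0443,0],[0,0,0]],
  [[-0.0042,0.0443,0],[0,0,0]],
  [[0,0,0.05],[0,0,0]],
  [[0,0,0.05],[0,0,0]],
])

```text
clock: 33.0
position: [0.5081, 0.3894, 0.1172]
tool_rot: [[-0.998, -0.07, 0.002], [-0.07, 0.998, 0.002], [-0.002, 0.002, -1.0]]
contact_force: [-0.1, -0.9, -0.8]
finger_gap: 0.399
gripper_force: 0.0
```

drive_tool([
  [[0,0,0.04],[0,0,0]],
  [[0,0,0.04],[0,0,0]],
  [[0,0,0.03],[0,0,0]],
  [[0,0,0],[0,0,0]],
  [[0,0,0],[0,0,0]],
])

```text
clock: 33.5
position: [0.5073, 0.3867, 0.0343]
tool_rot: [[-0.998, -0.067, -0.002], [-0.067, 0.998, -0.001], [0.002, -0.001, -1.0]]
contact_force: [0.1, -0.5, 1.1]
finger_gap: 0.398
gripper_force: 0.0
```

```bash
python3 plan.py .5085 .3855 .0045 3.7
```

```text
t 33.5 pos [0.5073 0.3867 0.0343] gap mm 37.0 gf 0.0 F [ 0.1 -0.5  1.1]
turn first [-0.0001 -0.0003  0.0005] then shift [-0.0015 -0.0018  0.0397]
```

drive_tool([
  [[-0.001,-0.001,0.02],[0,0,0]],
  [[0,0,0.012],[0,0,0]],
  [[0,0,0.007],[0,0,0]],
  [[0,0,0],[0,0,0]],
  [[0,0,0],[0,0,0]],
])

```text
clock: 34.0
position: [0.5088, 0.3854, 0.0052]
tool_rot: [[-0.998, -0.066, -0.001], [-0.066, 0.998, -0.0], [0.001, -0.0, -1.0]]
contact_force: [0.6, 0.0, -0.9]
finger_gap: 0.4
gripper_force: 0.0
```

drive_tool([
  [[0,0,0],[0,0,0]],
  [[0,0,0],[0,0,0]],
  [[0,0,0],[0,0,0]],
  [[0,0,0],[0,0,0]],
  [[0,0,0],[0,0,0]],
  [[0,0,-0.03],[0,0,0]],
  [[0,0,-0.05],[0,0,0]],
  [[0,0,-0.05],[0,0,0]],
  [[0,0,-0.05],[0,0,0]],
  [[0,0,-0.05],[0,0,0]],
  [[0,0,0],[0,0,0]],
  [[0,0,0],[0,0,0]],
], fingers=-1)

```text
clock: 35.2
position: [0.5095, 0.3859, 0.179]
tool_rot: [[-0.998, -0.066, 0.002], [-0.066, 0.998, 0.001], [-0.002, 0.001, -1.0]]
contact_force: [-0.2, 0.0, -0.3]
finger_gap: 0.161
gripper_force: 20.0
```

```bash
python3 plan.py .596 -.123 .176 -0.3
```

```text
t 35.2 pos [0.5095 0.3859 0.179 ] gap mm 15.0 gf 20.0 F [-0.2  0.  -0.3]
turn first [0.0002 0.0003 0.0114] then shift [-0.1188 -0.6779  0.004 ]
```

drive_tool([
  [[0,0,0],[0,0,0.0114]],
  [[-0.0085,-0.0484,0],[0,0,0]],
  [[-0.0085,-0.0484,0],[0,0,0]],
  [[-0.0085,-0.0484,0],[0,0,0]],
  [[-0.0085,-0.0484,0],[0,0,0]],
  [[-0.0085,-0.0484,0],[0,0,0]],
  [[-0.0085,-0.0484,0],[0,0,0]],
  [[-0.0085,-0.0484,0],[0,0,0]],
  [[-0.0085,-0.0484,0],[0,0,0]],
  [[-0.0085,-0.0484,0],[0,0,0]],
  [[-0.0085,-0.0484,0],[0,0,0]],
  [[-0.0085,-0.0484,0],[0,0,0]],
])

```text
clock: 36.4
position: [0.5756, -0.0155, 0.1752]
tool_rot: [[-1.0, 0.005, -0.004], [0.005, 1.0, 0.0], [0.004, 0.0, -1.0]]
contact_force: [-0.1, 0.5, -0.7]
finger_gap: 0.166
gripper_force: 20.0
```

drive_tool([
  [[-0.0085,-0.0484,0],[0,0,0]],
  [[-0.0085,-0.0484,0],[0,0,0]],
  [[-0.0085,-0.0484,0],[0,0,0]],
  [[0,0,0.03],[0,0,0]],
  [[0,0,0.03],[0,0,0]],
  [[0,0,0],[0,0,0]],
  [[0,0,0],[0,0,0]],
  [[0,0,0],[0,0,0]],
])

```text
clock: 37.2
position: [0.5958, -0.123, 0.1334]
tool_rot: [[-1.0, 0.005, -0.0], [0.005, 1.0, -0.0], [0.0, -0.0, -1.0]]
contact_force: [0.1, -0.5, 0.1]
finger_gap: 0.164
gripper_force: 20.0
```

```bash
python3 plan.py .596 -.123 .102 -0.3
```

```text
t 37.2 pos [ 0.5958 -0.123   0.1334] gap mm 15.3 gf 20.0 F [ 0.1 -0.5  0.1]
turn first [-0.0001 -0.      0.0001] then shift [-0.0003 -0.0001  0.0418]
```

drive_tool([
  [[0,0,0.02],[0,0,0]],
  [[0,0,0.012],[0,0,0]],
  [[0,0,0.007],[0,0,0]],
  [[0,0,0],[0,0,0]],
  [[0,0,0],[0,0,0]],
])

```text
clock: 37.7
position: [0.5952, -0.1224, 0.1031]
tool_rot: [[-1.0, 0.005, -0.001], [0.005, 1.0, 0.001], [0.001, 0.001, -1.0]]
contact_force: [-1.7, 3.4, 1.6]
finger_gap: 0.162
gripper_force: 20.0
```

drive_tool([
  [[0,0,0],[0,0,0]],
  [[0,0,0],[0,0,0]],
  [[0,0,0],[0,0,0]],
  [[0,0,0],[0,0,0]],
  [[0,0,0],[0,0,0]],
  [[0,0,-0.03],[0,0,0]],
  [[0,0,-0.05],[0,0,0]],
  [[0,0,-0.04],[0,0,0]],
  [[0,0,0],[0,0,0]],
  [[0.04,0.03,0],[0,0,0]],
  [[0.04,0.03,0],[0,0,0]],
  [[0,0,0],[0,0,0]],
], fingers=-0.2)

```text
clock: 38.9
position: [0.5321, -0.0754, 0.1914]
tool_rot: [[-1.0, 0.004, -0.005], [0.004, 1.0, 0.001], [0.005, 0.001, -1.0]]
contact_force: [1.4, -1.0, -0.3]
finger_gap: 0.402
gripper_force: 0.0
```

```bash
python3 plan.py .478 -.087 .13 -20
python3 - <<'E'
from m import *
im,d,c=cam('scene'); cv2.imwrite('pics/s3.png',im[120:290,200:440,::-1].repeat(3,0).repeat(3,1))
E
```

```text
t 38.9 pos [ 0.5321 -0.0754  0.1914] gap mm 37.3 gf 0.0 F [ 1.4 -1.  -0.3]
turn first [ 0.0001 -0.0008  0.055 ] then shift [ 0.0625 -0.0391  0.0818]
```

View pics/s3.png

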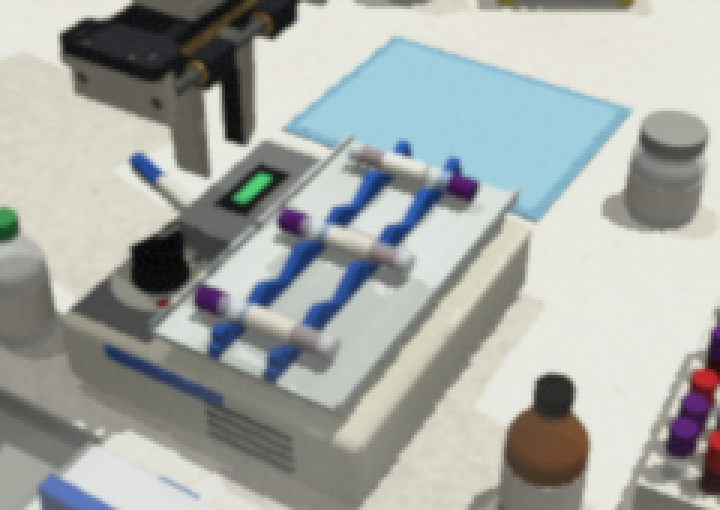

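All three purple tubes are seated with caps at crop (462,187), (292,222) and (210,298), and the pad is empty. Next the knob. I'll turn the tool so its x axis lies along the bar (70° direction), which keeps joint 6 in range.

drive_tool([
  [[0,0,0],[0,0,0.0235]],
  [[0,0,0],[0,0,0.0235]],
  [[0,0,0],[0,0,0.0235]],
  [[0,0,0],[0,0,0.0235]],
  [[0,0,0],[0,0,0.0235]],
  [[0,0,0],[0,0,0.0235]],
  [[0,0,0],[0,0,0.0235]],
  [[0,0,0],[0,0,0.0235]],
  [[0,0,0],[0,0,0.0235]],
  [[0,0,0],[0,0,0.0235]],
  [[0,0,0],[0,0,0.0235]],
  [[0,0,0],[0,0,0.0235]],
], fingers=-0.35)

```text
clock: 40.15
position: [0.5365, -0.0785, 0.1933]
tool_rot: [[0.211, 0.977, -0.0], [0.977, -0.211, -0.001], [-0.001, -0.0, -1.0]]
contact_force: [-0.4, -0.1, 0.6]
finger_gap: 0.324
gripper_force: 0.0
```

drive_tool([
  [[0,0,0],[0,0,0.0225]],
  [[0,0,0],[0,0,0]],
  [[0,0,0],[0,0,0]],
])

```text
clock: 40.45
position: [0.5361, -0.0783, 0.1933]
tool_rot: [[0.337, 0.942, -0.001], [0.942, -0.337, -0.0], [-0.001, -0.0, -1.0]]
contact_force: [-0.4, 0.1, -0.4]
finger_gap: 0.324
gripper_force: 0.0
```

```bash
python3 plan.py .478 -.087 .13 -110
python3 - <<'E'
from h import *
print(bot.observe()['q'].round(3))
E
```

```text
t 40.5 pos [ 0.5361 -0.0783  0.1933] gap mm 30.1 gf 0.0 F [-0.4  0.1 -0.4]
turn first [-0.0001  0.0001  0.0009] then shift [-0.0374 -0.0688  0.0844]
[-0.239 -0.013  1.684 -0.     1.472  0.104]
```

drive_tool([
  [[-0.0187,-0.0344,0],[0,0,0]],
  [[-0.0187,-0.0344,0],[0,0,0]],
  [[0,0,0.04],[0,0,0]],
  [[0,0,0.04],[0,0,0]],
  [[0,0,0],[0,0,0]],
  [[0,0,0],[0,0,0]],
  [[0,0,0],[0,0,0]],
])

```text
clock: 41.15
position: [0.4788, -0.087, 0.1353]
tool_rot: [[0.339, 0.941, 0.002], [0.941, -0.339, -0.001], [-0.0, 0.002, -1.0]]
contact_force: [0.1, -0.1, 0.1]
finger_gap: 0.325
gripper_force: 0.0
```

```bash
python3 plan.py .478 -.087 .087 -110
```

```text
t 41.1 pos [ 0.4788 -0.087   0.1353] gap mm 30.2 gf 0.0 F [ 0.1 -0.1  0.1]
turn first [0.0003 0.     0.0004] then shift [-0.0004 -0.001   0.0644]
```

drive_tool([
  [[0,-0.001,0.025],[0,0,0]],
  [[0,0,0.02],[0,0,0]],
  [[0,0,0.012],[0,0,0]],
  [[0,0,0.006],[0,0,0]],
  [[0,0,0],[0,0,0]],
  [[0,0,0],[0,0,0]],
])

```text
clock: 41.75
position: [0.4775, -0.0866, 0.0871]
tool_rot: [[0.34, 0.94, 0.0], [0.94, -0.34, -0.001], [-0.0, 0.001, -1.0]]
contact_force: [0.3, -0.1, 0.4]
finger_gap: 0.325
gripper_force: 0.0
```

drive_tool([
  [[0,0,0],[0,0,0]],
  [[0,0,0],[0,0,0]],
  [[0,0,0],[0,0,0]],
  [[0,0,0],[0,0,0]],
  [[0,0,0],[0,0,0]],
], fingers=-1, squeeze=25)

```text
clock: 42.25
position: [0.4782, -0.0869, 0.0869]
tool_rot: [[0.341, 0.94, 0.002], [0.94, -0.341, -0.001], [-0.0, 0.003, -1.0]]
contact_force: [6.2, -2.3, -3.2]
finger_gap: 0.14
gripper_force: 25.0
```

```bash
python3 plan.py .478 -.087 .087 170
```

```text
t 42.2 pos [ 0.4782 -0.0869  0.0869] gap mm 13.0 gf 25.0 F [ 6.2 -2.3 -3.2]
turn first [ 0.0004 -0.0003  0.2224] then shift [-0.0003  0.0002 -0.0001]
```

Bar gripped (13.0 mm). Turning 80° clockwise, with small rows.

drive_tool([
  [[0,0,0],[0,0,0.0185]],
  [[0,0,0],[0,0,0.0185]],
  [[0,0,0],[0,0,0.0185]],
  [[0,0,0],[0,0,0.0185]],
  [[0,0,0],[0,0,0.0185]],
  [[0,0,0],[0,0,0.0185]],
  [[0,0,0],[0,0,0.0185]],
  [[0,0,0],[0,0,0.0185]],
  [[0,0,0],[0,0,0.0185]],
  [[0,0,0],[0,0,0.0185]],
  [[0,0,0],[0,0,0.0185]],
  [[0,0,0],[0,0,0.0185]],
])

```text
clock: 43.45
position: [0.4776, -0.0856, 0.0869]
tool_rot: [[0.985, -0.175, 0.001], [-0.175, -0.985, 0.001], [0.001, -0.001, -1.0]]
contact_force: [1.9, 4.8, 2.3]
finger_gap: 0.14
gripper_force: 25.0
```

drive_tool([
  [[0,0,0],[0,0,0]],
  [[0,0,0],[0,0,0]],
  [[0,0,0],[0,0,0]],
])

```text
clock: 43.75
position: [0.4775, -0.0857, 0.0869]
tool_rot: [[0.986, -0.167, 0.001], [-0.167, -0.986, 0.001], [0.001, -0.001, -1.0]]
contact_force: [2.1, 5.9, 3.3]
finger_gap: 0.141
gripper_force: 25.0
```

```bash
python3 plan.py .478 -.087 .087 170
```

```text
t 43.8 pos [ 0.4775 -0.0857  0.0869] gap mm 13.1 gf 25.0 F [2.1 5.9 3.3]
turn first [-0.0002 -0.0001  0.0011] then shift [ 0.0009  0.0016 -0.0002]
```

drive_tool([
  [[0,0,0],[0,0,0]],
  [[0,0,0],[0,0,0]],
  [[0,0,0],[0,0,0]],
  [[0,0,0],[0,0,0]],
  [[0,0,-0.03],[0,0,0]],
  [[0,0,-0.05],[0,0,0]],
  [[0,0,-0.05],[0,0,0]],
  [[0,0,-0.05],[0,0,0]],
  [[0,0,0],[0,0,0]],
], fingers=-0.35)

```text
clock: 44.65
position: [0.48, -0.0874, 0.2277]
tool_rot: [[0.985, -0.17, 0.009], [-0.17, -0.985, -0.003], [0.009, 0.002, -1.0]]
contact_force: [0.6, -0.4, -0.1]
finger_gap: 0.325
gripper_force: 0.0
```

drive_tool([
  [[0,-0.05,0],[0,0,0]],
  [[0,-0.05,0],[0,0,0]],
  [[0,-0.05,0],[0,0,0]],
  [[0,-0.05,0],[0,0,0]],
  [[0,-0.05,0],[0,0,0]],
  [[0,-0.05,0],[0,0,0]],
  [[0,-0.05,0],[0,0,0]],
  [[0,-0.05,0],[0,0,0]],
  [[0,-0.05,0],[0,0,0]],
  [[0,0,0],[0,0,0]],
  [[0,0,0],[0,0,0]],
])

```text
clock: 45.75
position: [0.5341, 0.2465, 0.22]
tool_rot: [[0.986, -0.169, -0.002], [-0.169, -0.986, -0.001], [-0.002, 0.002, -1.0]]
contact_force: [0.3, -0.2, 0.5]
finger_gap: 0.328
gripper_force: 0.0
```

Run:
```python
from m import *
im,d,c=cam('top'); cv2.imwrite('pics/t6.png',im[100:300,270:510,::-1].repeat(3,0).repeat(3,1))
tubes(im,d,c,(290,150,415,215),.1145,.13)
v,u=np.mgrid[0:400,0:640]; W=world(c,u,v,d); z=W[...,2]
m=(u>345)&(u<390)&(v>215)&(v<255)&(z>.103)&(z<.118)&(W[...,0]<.505); P=W[m]; print('bar',rect(P),pca(P)[0])
m=(u>400)&(u<500)&(v>140)&(v<230)&(z>.07)&(z<.09); print('tub lid',rect(W[m]),W[m].mean(0))
tubes(im,d,c,(413,232,482,280),.012,.05)
```

```text
1 206 mean [0.5988 0.077  0.1172] ax [-1.     0.011] len 0.1041 mid [0.5974 0.077 ] zmax 0.1233 w 0.0157
2 211 mean [ 0.5947 -0.0227  0.1172] ax [-1.     0.013] len 0.1044 mid [ 0.5965 -0.0228] zmax 0.1223 w 0.0149
3 193 mean [ 0.5934 -0.1226  0.1172] ax [-1.     0.007] len 0.104 mid [ 0.5952 -0.122 ] zmax 0.1226 w 0.0126
bar (array([477.9, -87.2]), array([13.1, 39.2]), 80.36) [-0.9864405   0.16411927]
tub lid (array([ 609.6, -306. ]), array([126.3, 135.3]), 87.8) [ 0.60757107 -0.30392832  0.08022833]
1 248 mean [ 0.4322 -0.3046  0.0192] ax [-1.     0.017] len 0.1068 mid [ 0.4316 -0.3053] zmax 0.0261 w 0.0149
```

View pics/t6.png

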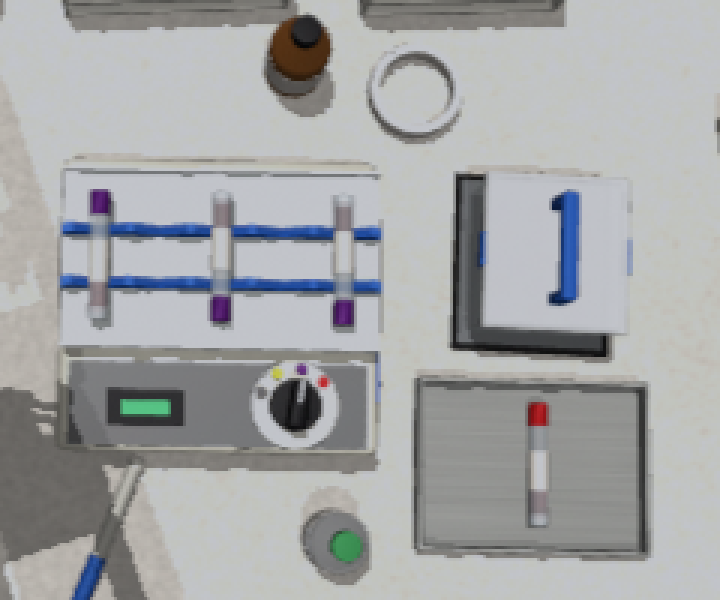

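The final view shows purple tubes centred in grooves 5, 3 and 1, and the pointer on the purple dot at crop (302,370). The tub stands on the mat, the red tube lies in the tray at (538,463), and the other items are undisturbed.

```bash
python3 -c "
from plant import bot
print(bot.sign_off())"
```

```text
the job is handed in; nothing more can be done
None
```

The job is done and handed in at about 46 s: the tub is on the mat, the red tube is in the tray, all three purple tubes are in grooves 1, 3 and 5, and the selector is on purple.

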